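Clear and scrub down the hob

TASK

Clear the little wooden boards off the cold hob and stack them squarely in one pile centred on the marble slab, lengthways along it. Then scrub the hob's glass with the scrub block, long side across the stroke, sole flat and under light, steady pressure: one straight pass along the middle of the near half from the touch-panel end to the other end, then one pass back along the middle of the far half. Finally stand the block back in the middle of its cork mat, lengthways along it, with the pile still square and the other things left where they are.

Things in the scene. Friction and masses are not known exactly. Their poses are not given: they have to be found in the camera images.
- board1: small pale beech serving board, 140 x 60 x 16 mm, about 0.1 kg; all boards are alike and 3 or 4 of them are present, lying flat on the hob; origin at the centre of its underside, x along its 140 mm length, z up through its thickness
- board2: small pale beech serving board, 140 x 60 x 16 mm, about 0.1 kg; all boards are alike and 3 or 4 of them are present, lying flat on the hob; origin at the centre of its underside, x along its 140 mm length, z up through its thickness
- board3: small pale beech serving board, 140 x 60 x 16 mm, about 0.1 kg; all boards are alike and 3 or 4 of them are present, lying flat on the hob; origin at the centre of its underside, x along its 140 mm length, z up through its thickness
- board4: small pale beech serving board, 140 x 60 x 16 mm, about 0.1 kg; all boards are alike and 3 or 4 of them are present, lying flat on the hob; origin at the centre of its underside, x along its 140 mm length, z up through its thickness
- block: hob scrub block, 68 mm tall, 0.22 kg, standing on the cork mat: white grip bar on top (90 mm along x, 26 mm across y, 34 to 68 mm above the origin), 100 x 60 mm grey carrier plate (24 to 34 mm above it), and a 110 x 70 x 10 mm grey felt sole sprung up and down. Origin at the centre of the sole's underside with the spring relaxed; x along its long side, z up
- sole (a joint): how far the block's sole is pushed up into it, 0 (relaxed) to 0.012 m (hard against its stop); the spring begins to give at 2.5 N and adds 1 N per mm; the light, steady scrubbing pressure is the middle of this travel, 3 to 9 mm
- hob: portable induction hob, cold, fixed: 280 (x) x 340 (y) x 45 mm tall with a flat black glass top at 45 mm; origin at the centre of its underside, x away from the robot; a 53 mm wide touch panel (row of white dots, ruled off by a white line) runs along its -y end
- hob_glass (a point): centre of the hob's cooking glass (the area beyond the touch panel, marked by a ring), on the top face; the area is 280 mm along x and reaches 140 mm either way along y; axes as the hob's. The near half is -x, the far half +x; the touch-panel end is -y
- marble: fixed marble slab on the worktop, 170 x 84 x 12 mm, origin at the centre of its underside, x along its length
- marble_top (a point): centre of the marble slab's top face, 12 mm above the worktop
- mat: fixed cork mat on the worktop, 150 x 110 x 5 mm, origin at the centre of its underside, x along its length
- mat_top (a point): centre of the cork mat's top face, 5 mm above the worktop
- mug: white mug, 80 mm across, 90 mm tall; bystander
- jar: glass jar with steel cap, 68 mm across, 75 mm tall; bystander
- mill: wooden pepper mill, 54 mm across, 112 mm tall; bystander
- bowl: small blue bowl, 100 mm across, 45 mm tall; bystander
- cellar: steel salt cellar, 70 mm across, 40 mm tall; bystander
- spoon: wooden spoon, 180 mm long; bystander

How it is judged:
On the way, in this order (a step that is already met when the one before it is completed fails the run):
1. every board present lies flat, released, in one square pile centred on the marble slab (horizontal distance between each of board1, board2, board3, board4 and marble_top below 0.012 m and angle between the x axis of each of board1, board2, board3, board4 and the x axis of marble, either way round below 0.12 rad and angle between each of board1, board2, board3, board4's own z axis and vertical below 0.08 rad and linear speed of each of board1, board2, board3, board4 below 0.03 m/s and contact force between the fingers and board1 below 0.3 N and contact force between the fingers and board2 below 0.3 N and contact force between the fingers and board3 below 0.3 N and contact force between the fingers and board4 below 0.3 N), for 0.3 s.
2. near half: the held block, level and long side across the pass, presses on the glass with 3.5 to 13 N at the touch-panel end (x of block in the frame of hob_glass between -0.105 and -0.03 m and y of block in the frame of hob_glass between -0.14 and -0.07 m and contact force between block and hob between 3.5 and 13 N and angle between the x axis of block and the x axis of hob, either way round below 0.3 rad and angle between block's own z axis and vertical below 0.15 rad and contact force between the fingers and block above 1 N), for 0.1 s.
3. near half: the held block, level and long side across the pass, presses on the glass with 3.5 to 13 N just before the middle (x of block in the frame of hob_glass between -0.105 and -0.03 m and y of block in the frame of hob_glass between -0.055 and -0.005 m and contact force between block and hob between 3.5 and 13 N and angle between the x axis of block and the x axis of hob, either way round below 0.3 rad and angle between block's own z axis and vertical below 0.15 rad and contact force between the fingers and block above 1 N), for 0.1 s.
4. near half: the held block, level and long side across the pass, presses on the glass with 3.5 to 13 N just past the middle (x of block in the frame of hob_glass between -0.105 and -0.03 m and y of block in the frame of hob_glass between 0.005 and 0.055 m and contact force between block and hob between 3.5 and 13 N and angle between the x axis of block and the x axis of hob, either way round below 0.3 rad and angle between block's own z axis and vertical below 0.15 rad and contact force between the fingers and block above 1 N), for 0.1 s.
5. near half: the held block, level and long side across the pass, presses on the glass with 3.5 to 13 N at the end away from the touch panel (x of block in the frame of hob_glass between -0.105 and -0.03 m and y of block in the frame of hob_glass between 0.07 and 0.14 m and contact force between block and hob between 3.5 and 13 N and angle between the x axis of block and the x axis of hob, either way round below 0.3 rad and angle between block's own z axis and vertical below 0.15 rad and contact force between the fingers and block above 1 N), for 0.1 s.
6. far half: the held block presses on the glass with 3.5 to 13 N at the end away from the touch panel (x of block in the frame of hob_glass between 0.03 and 0.105 m and y of block in the frame of hob_glass between 0.07 and 0.14 m and contact force between block and hob between 3.5 and 13 N and angle between the x axis of block and the x axis of hob, either way round below 0.3 rad and angle between block's own z axis and vertical below 0.15 rad and contact force between the fingers and block above 1 N), for 0.1 s.
7. far half: the held block presses on the glass with 3.5 to 13 N just past the middle (x of block in the frame of hob_glass between 0.03 and 0.105 m and y of block in the frame of hob_glass between 0.005 and 0.055 m and contact force between block and hob between 3.5 and 13 N and angle between the x axis of block and the x axis of hob, either way round below 0.3 rad and angle between block's own z axis and vertical below 0.15 rad and contact force between the fingers and block above 1 N), for 0.1 s.
8. far half: the held block presses on the glass with 3.5 to 13 N just before the middle (x of block in the frame of hob_glass between 0.03 and 0.105 m and y of block in the frame of hob_glass between -0.055 and -0.005 m and contact force between block and hob between 3.5 and 13 N and angle between the x axis of block and the x axis of hob, either way round below 0.3 rad and angle between block's own z axis and vertical below 0.15 rad and contact force between the fingers and block above 1 N), for 0.1 s.
9. far half: the held block presses on the glass with 3.5 to 13 N at the touch-panel end (x of block in the frame of hob_glass between 0.03 and 0.105 m and y of block in the frame of hob_glass between -0.14 and -0.07 m and contact force between block and hob between 3.5 and 13 N and angle between the x axis of block and the x axis of hob, either way round below 0.3 rad and angle between block's own z axis and vertical below 0.15 rad and contact force between the fingers and block above 1 N), for 0.1 s.
At the end, for the whole second after the job is handed in: every board present is flat in the pile, within 12 mm of the marble slab's centre and 0.12 rad of its length; the block stands upright on the cork mat within 20 mm of its centre and 0.25 rad of its length; all released and at rest (all of step 1 and horizontal distance between block and mat_top below 0.02 m and z of block in the frame of mat_top below 0.006 m and angle between block's own z axis and vertical below 0.08 rad and angle between the x axis of block and the x axis of mat, either way round below 0.25 rad and linear speed of block below 0.03 m/s); the robot touches nothing.
It fails at once if the block is rammed on the hob with more than 40 N (contact force between block and hob above 40 N).
It fails at once if a bystander (mug, jar, mill, bowl, salt cellar or spoon) is shifted by more than 30 mm (distance of any of mug, jar, mill, bowl, cellar, spoon from where it was at the start of the episode above 0.03 m).
Of board1, board2, board3, board4 only 3 to 4 are there at a start; the rules pass over those that are not, and their reading is None.
At some moment in a run one of block may be knocked a few centimetres aside while the robot is not near it.
Once in a run the grip may slacken for a moment while it holds something.
It also fails if it takes over 200 s, if anything falls off the work surface, if the arm or the gripper's body presses on something with over 40 N, if the wrist force passes 120 N, or if a joint passes its speed limit or range.

ROBOT

A 7-joint arm with a two-finger parallel gripper is mounted at the origin on the work surface. World frame = base frame: x ahead of the robot, y to its left, z up, the work surface at z = 0. Lengths are in m, angles in rad, forces in N, time in s.
With the tool pointing down it reaches from about 0.425 to 0.925 m from the base axis. Payload 6.8 kg.
Tool frame: the origin (TCP) lies at the very end of the fingers, on their centre line; the grasp point (between the pads) lies 19 mm behind it; z points along the fingers, y is the line along which they close (so a half turn about z gives the same grasp; the last joint's range is limited). The gripper opens to 85 mm and grips with 20 to 120 N. Pads are 22 mm wide; open, the fingers measure 114 mm over their backs; the gripper's body (76 mm by 85 mm) begins 54 mm behind the grasp point. The pads swing forward as they close: fully open they stand 13 mm farther back than shut.
Start: joints at [1.169, 0.477, 0.022, 1.555, -0.011, 1.109, -0.083], TCP at [0.195, -0.646, 0.231] pointing down, gripper open.
Joint ranges: [-2.96, 2.96], [-0.34, 2.1], [-1.41, 1.46], [0.24, 2.44], [-1.37, 4.51], [0.17, 1.92], [-2.96, 2.96]. Speed limits (rad/s): [2.39, 2.39, 3.14, 3.14, 3.14, 3.14, 3.14].

INTERFACE

Orientations are given as a rotation vector (axis times angle).
In Python, from bench import r gives the robot as it stands. The module is installed in compiled form; this text tells all that it offers.
- The arm moves only by the tool servo_tool, never from a script. Its argument "commands" is a list of rows, each a list of 7 numbers: the turn, a rotation vector about the world's x, y, z in degrees, then the shift along the world's x, y, z in mm, then the closure, from 0 (fully open) to 1 (shut). A call has 1 to 5 rows; each row is the pose to reach, as a shift and turn from the pose commanded when the call began; what a row does not reach only later rows make up. A row lasts 1/12 s, in which the tool goes at most 41.7 mm and 7.16 degrees, less where a joint would pass 70% of its speed; a pose out of reach is approached as far as the arm can. A call with a gripper value outside its range is refused whole. The fingers move at their own pace and stop on an object; "force" is the grip in N (left out, the last holds). Time passes only in rows, so rows that repeat a pose let the fingers close. It gives the time, the measured TCP pose, the force, the opening and the grip force at its end, in the units of the state.
- r.get_obs(): the state, without advancing time (a new reading comes with each control period).
- r.grab_frame(name): name is "scene" or "top"; returns (picture, depth): 420x560x3 uint8, blue, green, red; 420x560 float32, m along the optical axis (not along the pixel's ray), 0 where there is no reading.
- r.camera_info(name): a dict with "vertical_fov" (degrees; the focal length in pixels is half the picture's height over the tangent of half this angle, whatever the lens; pixels are square), "cx", "cy" (the principal point, pixels), "D" ([k1, k2, p1, p2, k3] as OpenCV has them; the pictures are not rectified), "cam_to_world" (4x4, takes a point from camera to world coordinates). Camera axes: x right, y up, looking along -z (the intrinsics and any distortion apply to the point x, -y, -z); pixel columns grow to the right and rows downward; lengths in m; the calibration is good to about 2 mm. A picture is of the moment at which its call begins. camera_info takes no time and is no camera call.
- r.hand_in(): hands the job in; it is judged then, once.
The state is a dict: "clock": time; "joints": joint angles; "qvel": joint speeds; "tau": joint torques, N m; "tcp_pos": TCP position; "orientation": TCP orientation; "contact_force": force on the tool from outside, world axes, zero at the start; "moment": the same for the moment, N m; "grip_width": finger opening in m; "gripper_force": force on a finger pad.
Only numpy, scipy, OpenCV 4.12 (cv2) and the standard library are available. Lean on these libraries where they do the work, as an engineer would, in place of code of your own. Each camera call takes 0.05 s, during which the arm holds its last target. There are 200 camera calls.

## Working session

There is one attempt and no reset: what is moved stays moved. The work goes in short steps, Python scripts to look and compute and a tool call to move; the robot and the scene stay as the last step left them, time stands still between calls to the robot, and variables do not carry over. Pictures are saved under pics/ and viewed, at most 14 in all, crops included, and the job is handed in when it is done.

Besides the shell and the picture viewer there is one more tool, called after "Emit:" in YAML: its name, and indented under it one key for each argument. servo_tool: Moves the arm, as the interface text tells. Its arguments: {"type":"object","properties":{"commands":{"type":"array"},"force":{"type":"number"}},"required":["commands"]}

```bash
mkdir -p pics
cat > h.py <<'E'
import numpy as np, cv2
from bench import r
def cam(n):
    c=r.camera_info(n); f=210/np.tan(np.radians(c["vertical_fov"])/2)
    return np.array([[f,0,c["cx"]],[0,f,c["cy"]],[0,0,1]]),np.array(c["D"]),np.array(c["cam_to_world"])
def cast(n,px,z):
    K,D,T=cam(n); u=cv2.undistortPoints(np.array(px,float).reshape(-1,1,2),K,D)[:,0]
    d=np.c_[u[:,0],-u[:,1],-np.ones(len(u))]@T[:3,:3].T; o=T[:3,3]
    return o+d*((z-o[2])/d[:,2])[:,None]
def cloud(n,dep):
    K,D,T=cam(n); v,u=np.mgrid[:420,:560]
    p=cv2.undistortPoints(np.c_[u.ravel(),v.ravel()].astype(float).reshape(-1,1,2),K,D)[:,0]
    d=dep.ravel()[:,None]; P=np.c_[p[:,0],-p[:,1],-np.ones(len(p))]*d
    return (P@T[:3,:3].T+T[:3,3]).reshape(420,560,3)
def grab(n,name=None):
    im,d=r.grab_frame(n)
    if name: cv2.imwrite(f"pics/{name}.png",im)
    return im,d
E
python3 - <<'E'
from h import *
for n in("top","scene"):
    im,d=grab(n,n+"0"); np.savez(n+"0.npz",im=im,d=d); c=r.camera_info(n);print(c)
o=r.get_obs();print(o)
E
```

```text
{'vertical_fov': 53.34540016583179, 'cx': 278.1902051445923, 'cy': 214.34528454950885, 'D': array([0.02890388, 0.        , 0.        , 0.        , 0.        ]), 'cam_to_world': array([[-0.01015757,  0.99707778, -0.07571471,  0.45533755],
       [-0.99991503, -0.01074672, -0.00737779, -0.01718746],
       [-0.00816991,  0.07563334,  0.99710223,  1.08349493],
       [ 0.        ,  0.        ,  0.        ,  1.        ]])}
{'vertical_fov': 51.944203978660305, 'cx': 278.00790077757296, 'cy': 213.85735824675152, 'D': array([-0.01674198,  0.        ,  0.        ,  0.        ,  0.        ]), 'cam_to_world': array([[-0.76089335, -0.5635127 ,  0.321706  ,  0.94480148],
       [ 0.64872425, -0.64988146,  0.3959936 ,  0.49684963],
       [-0.01407666,  0.51000738,  0.86005483,  1.14996024],
       [ 0.        ,  0.        ,  0.        ,  1.        ]])}
{'clock': 0.1, 'joints': array([ 1.16889261,  0.47773712,  0.02233133,  1.55634977, -0.01152138,
        1.109322  , -0.08307833]), 'qvel': array([ 0.00011833, -0.00128593, -0.00134647, -0.00398359,  0.00069795,
       -0.00091793,  0.00131661]), 'tau': array([ 4.90635139e-03, -5.97755992e+01,  1.61393467e+00, -2.81950861e+01,
        1.28806583e-02,  5.03726013e-03, -5.71667010e-05]), 'tcp_pos': array([ 0.19532087, -0.64555572,  0.23041072]), 'orientation': array([-3.10611062e+00, -4.59671354e-01,  5.41735580e-04]), 'contact_force': array([ 0.09752865,  0.85140876, -0.23394596]), 'moment': array([ 0.03879345, -0.00751163,  0.02131771]), 'gripper_force': 0.0, 'grip_width': 0.0855082606259575}
```

View pics/top0.png

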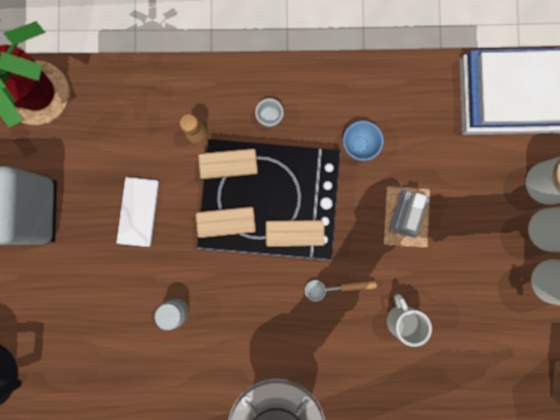

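View pics/scene0.png

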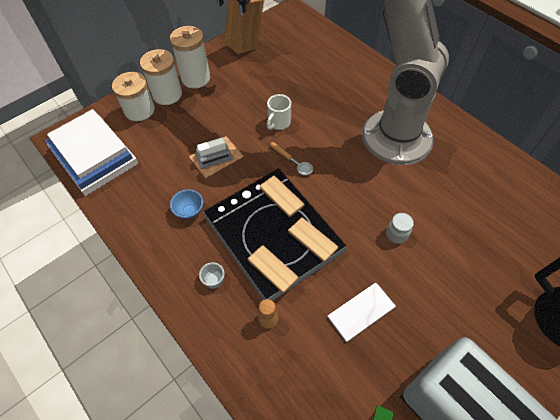

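Top view shows three boards at about (228,164), (226,222) and (295,233). The marble is at (138,212), the mat at (407,217) with the block on it, and the hob's panel is on the right (-y). Next I measure them.

```bash
cat >> h.py <<'E'
def rect(n,mask,z,mina=150):
    out=[]
    mask=cv2.morphologyEx(mask.astype(np.uint8),cv2.MORPH_OPEN,np.ones((3,3)))
    cs,_=cv2.findContours(mask,cv2.RETR_EXTERNAL,cv2.CHAIN_APPROX_NONE)
    for c in cs:
        if cv2.contourArea(c)<mina: continue
        p=cast(n,c[:,0],z)[:,:2]; (x,y),(w,h),a=cv2.minAreaRect((p*1000).astype(np.float32))
        if w<h: w,h,a=h,w,a+90
        out.append((round(x,1),round(y,1),round(w,1),round(h,1),round((a+90)%180-90,1),tuple(c[:,0].mean(0).round())))
    return out
def boards(n,im,z,roi=None):
    hsv=cv2.cvtColor(im,cv2.COLOR_BGR2HSV)
    m=(hsv[...,0]>8)&(hsv[...,0]<25)&(hsv[...,1]>50)&(hsv[...,1]<170)&(hsv[...,2]>150)
    return rect(n,m,z,600)
E
python3 - <<'E'
from h import *
for n in("top","scene"):
    q=np.load(n+"0.npz"); im,d=q["im"],q["d"]; P=cloud(n,d); hsv=cv2.cvtColor(im,cv2.COLOR_BGR2HSV)
    print(n)
    for b in boards(n,im,.061):
        u,v=map(int,b[5]); print("board",b,P[v,u].round(4),hsv[v,u])
    Z=P[...,2]; X=P[...,0];Y=P[...,1]
    area=(X>.3)&(X<.75)&(Y>-.5)&(Y<.4)
    print("hobtop",rect(n,area&(Z>.038)&(Z<.07)&(Y<.2)&(Y>-.2),.045,3000))
    print("marble",rect(n,area&(hsv[...,1]<40)&(hsv[...,2]>140)&(Y>.15),.012,600))
    print("blocktop",rect(n,area&(Z>.06)&(Z<.08)&(Y<-.2)&(Y>-.45),.073,80))
    print("carrier",rect(n,area&(Z>.026)&(Z<.08)&(Y<-.2)&(Y>-.45),.039,80))
    m=(hsv[...,0]>8)&(hsv[...,0]<25)&(hsv[...,1]>60)&(hsv[...,2]>110)&(Y<-.2)&(Y>-.4)&area
    print("mat",rect(n,m|(area&(Z>.02)&(Z<.08)&(Y<-.2)&(Y>-.4)),.005,500))
    for k,(px) in {"top":[(407,217),(407,195),(138,212),(322,170)],"scene":[(360,312),(210,150),(216,167)]}[n].__class__ and enumerate({"top":[(407,217),(418,190),(138,212),(260,195)],"scene":[(360,312),(212,147),(197,160),(275,235)]}[n]):
        print(px,P[px[1],px[0]].round(4),hsv[px[1],px[0]])
E
```

```text
top
board (486.9, -49.0, 139.4, 58.6, 89.4, (np.float64(294.0), np.float64(233.0))) [ 0.4868 -0.0478  0.0612] [ 17  82 215]
board (516.0, 121.0, 141.1, 60.8, -85.1, (np.float64(225.0), np.float64(222.0))) [0.5155 0.1209 0.0615] [ 17  82 215]
board (660.9, 115.5, 141.6, 61.9, -85.4, (np.float64(227.0), np.float64(163.0))) [0.6611 0.1153 0.0649] [ 16  83 212]
hobtop [(574.7, 21.3, 354.4, 278.1, 84.4, (np.float64(268.0), np.float64(199.0)))]
marble [(547.6, 352.8, 173.5, 88.6, -6.3, (np.float64(138.0), np.float64(211.0)))]
blocktop [(535.0, -338.9, 90.1, 29.2, -18.8, (np.float64(415.0), np.float64(212.0)))]
carrier [(536.0, -340.9, 101.9, 60.2, -18.8, (np.float64(411.0), np.float64(213.0))), (709.5, -257.0, 83.8, 33.0, -13.3, (np.float64(376.0), np.float64(144.0)))]
mat [(525.3, -299.6, 447.3, 199.0, 0.1, (np.float64(396.0), np.float64(219.0)))]
(407, 217) [ 0.5231 -0.3237  0.0609] [ 30   6 125]
(418, 190) [ 0.5964 -0.371   0.0049] [ 14 108 139]
(138, 212) [0.5465 0.3505 0.0137] [160   3 234]
(260, 195) [0.5831 0.0354 0.0462] [120   9  30]
scene
board (659.5, 114.7, 140.8, 59.9, -85.2, 
[... 387 characters left out ...]
(234.0)))]
marble [(545.6, 352.0, 170.5, 84.8, -6.6, (np.float64(361.0), np.float64(311.0)))]
blocktop [(534.9, -338.1, 89.7, 35.7, -19.6, (np.float64(211.0), np.float64(144.0)))]
carrier [(699.5, -249.4, 92.4, 49.5, -30.9, (np.float64(186.0), np.float64(195.0))), (531.8, -346.2, 100.1, 76.7, -18.8, (np.float64(213.0), np.float64(149.0)))]
mat [(678.5, -285.0, 253.0, 139.1, -63.1, (np.float64(191.0), np.float64(189.0))), (463.9, -343.7, 226.5, 145.3, -14.2, (np.float64(235.0), np.float64(143.0)))]
(360, 312) [0.5519 0.3525 0.0124] [ 15   2 251]
(212, 147) [ 0.5387 -0.3308  0.0691] [ 33  17 153]
(197, 160) [ 0.5857 -0.3671  0.0058] [ 12 104 115]
(275, 235) [0.5843 0.0366 0.045 ] [140  64  12]
```

Emit:
servo_tool:
  commands:
    - [0,0,5,18,37,0,0]
    - [0,0,10,36,74,0,0]
    - [0,0,15,54,111,0,0]
    - [0,0,20,72,148,0,0]
    - [0,0,25,90,185,0,0]
  force: 40

```text
clock: 0.52
tcp_pos: [0.2858, -0.459, 0.2309]
orientation: [-2.932, -1.127, 0.0]
contact_force: [1.8, -0.4, 0.5]
grip_width: 0.0851
gripper_force: 0.0
```

Emit:
servo_tool:
  commands:
    - [0,0,5,18,37,0,0]
    - [0,0,10,36,74,0,0]
    - [0,0,15,54,111,0,0]
    - [0,0,20,72,148,0,0]
    - [0,0,25,90,185,0,0]

```text
clock: 0.93
tcp_pos: [0.3756, -0.2741, 0.2312]
orientation: [-2.619, -1.735, 0.0]
contact_force: [0.6, -0.8, -0.3]
grip_width: 0.0852
gripper_force: 0.0
```

Emit:
servo_tool:
  commands:
    - [0,0,5,18,37,0,0]
    - [0,0,10,36,74,0,0]
    - [0,0,15,54,111,0,0]
    - [0,0,20,72,148,0,0]
    - [0,0,22.7,90,185,0,0]

```text
clock: 1.35
tcp_pos: [0.4657, -0.0893, 0.2313]
orientation: [2.226, 2.217, -0.0]
contact_force: [1.0, -0.4, 0.4]
grip_width: 0.0852
gripper_force: 0.0
```

```bash
cat >> h.py <<'E'
from scipy.spatial.transform import Rotation as Ro
def st():
    o=r.get_obs(); M=Ro.from_rotvec(o["orientation"]).as_matrix()
    print("t",round(o["clock"],2),"tcp",(o["tcp_pos"]*1000).round(1),"yawY",round(np.degrees(np.arctan2(M[1,1],M[0,1])),2),"tilt",np.degrees(np.arccos(-M[2,2])).round(2),"F",o["contact_force"].round(1),"w",round(o["grip_width"]*1000,1),"gf",round(o["gripper_force"],1))
    return o
E
python3 - <<'E'
from h import *
o=st();print(o["joints"].round(2))
# meanwhile: mat & hob refinement
for n in("top","scene"):
    q=np.load(n+"0.npz"); im,d=q["im"],q["d"]; P=cloud(n,d); hsv=cv2.cvtColor(im,cv2.COLOR_BGR2HSV);X,Y,Z=[P[...,i] for i in range(3)]
    for lo in(90,100,110,120):
        m=(X>.44)&(X<.64)&(Y>-.42)&(Y<-.26)&(((hsv[...,0]>9)&(hsv[...,0]<20)&(hsv[...,2]>lo)&(hsv[...,1]<130)))
        print(n,lo,rect(n,m,.005,300))
    m=(X>.4)&(X<.75)&(Y>-.2)&(Y<.23)&(Z>.036)&(Z<.07)&(hsv[...,1]<70)&(hsv[...,2]<90)
    print("hob",rect(n,m,.045,3000))
    m=(X>.4)&(X<.75)&(Y>-.2)&(Y<.23)&(Z>.03)&(Z<.07)&(hsv[...,2]>110)&(hsv[...,1]<70)
    print("white",rect(n,m,.045,8))
E
```

```text
t 1.35 tcp [465.7 -89.3 231.3] yawY -0.23 tilt 0.02 F [ 1.  -0.4  0.4] w 85.2 gf 0.0
[ 0.54  0.19 -0.54  1.99  0.11  0.99 -0.06]
top 90 [(529.3, -339.6, 155.9, 115.1, -4.4, (np.float64(406.0), np.float64(216.0)))]
top 100 [(529.3, -340.1, 155.9, 113.8, -4.4, (np.float64(406.0), np.float64(216.0)))]
top 110 [(529.2, -340.7, 155.8, 112.8, -4.3, (np.float64(406.0), np.float64(216.0)))]
top 120 [(527.2, -340.0, 151.6, 112.4, -3.9, (np.float64(403.0), np.float64(223.0)))]
hob [(576.8, 35.8, 186.7, 171.8, -59.9, (np.float64(260.0), np.float64(197.0)))]
white [(449.8, -92.3, 14.8, 4.9, -0.9, (np.float64(312.0), np.float64(248.0))), (471.7, -124.8, 14.9, 9.9, -1.1, (np.float64(325.0), np.float64(239.0))), (478.5, 51.1, 10.0, 5.0, 89.4, (np.float64(254.0), np.float64(237.0))), (516.4, -125.7, 20.0, 14.9, -1.0, (np.float64(325.0), np.float64(221.0))), (544.1, -101.3, 20.0, 5.0, -0.9, (np.float64(315.0), np.float64(210.0))), (561.9, -128.4, 29.9, 28.4, 44.0, (np.float64(326.0), np.float64(203.0))), (574.1, -104.3, 15.1, 5.0, -1.0, (np.float64(316.0), np.float64(198.0))), (579.6, -62.0, 10.1, 5.
[... 161 characters left out ...]
.float64(327.0), np.float64(185.0))), (634.5, -110.3, 20.3, 5.0, -1.0, (np.float64(318.0), np.float64(174.0))), (651.9, -138.2, 20.3, 20.0, -1.0, (np.float64(329.0), np.float64(167.0))), (664.9, -113.3, 20.3, 5.0, -1.0, (np.float64(319.0), np.float64(162.0))), (690.3, -116.3, 10.2, 5.0, -1.0, (np.float64(320.0), np.float64(152.0)))]
scene 90 []
scene 100 []
scene 110 []
scene 120 []
hob []
white [(649.0, -138.6, 18.1, 18.1, 53.2, (np.float64(221.0), np.float64(208.0))), (604.2, -135.1, 15.9, 14.4, -41.0, (np.float64(234.0), np.float64(201.0))), (559.7, -130.1, 25.1, 22.0, -41.0, (np.float64(246.0), np.float64(194.0))), (516.7, -127.1, 15.3, 9.3, 50.8, (np.float64(258.0), np.float64(187.0)))]
```

Emit:
servo_tool:
  commands:
    - [0,0,0,10,20,-30,0]
    - [0,0,0,20.5,39.5,-70,0]
    - [0,0,0,20.5,39.5,-105,0]
    - [0,0,0,20.5,39.5,-135,0]
    - [0,0,0,20.5,39.5,-135,0]

```text
clock: 1.77
tcp_pos: [0.4815, -0.051, 0.091]
orientation: [-2.223, -2.208, 0.01]
contact_force: [-0.5, 0.1, -0.2]
grip_width: 0.0854
gripper_force: 0.0
```

Emit:
servo_tool:
  commands:
    - [0,0,0,0,0,-20,0]
    - [0,0,0,0,0,-38,0]
    - [0,0,0,0,0,-48,0]
    - [0,0,0,0,0,-48,0.1]
    - [0,0,0,0,0,-48,0.2]

```text
clock: 2.18
tcp_pos: [0.4863, -0.0518, 0.0492]
orientation: [2.231, 2.212, 0.0]
contact_force: [0.2, 0.0, -0.9]
grip_width: 0.0683
gripper_force: 0.0
```

Emit:
servo_tool:
  commands:
    - [0,0,0,0,0,0,0.3]
    - [0,0,0,0,0,0,0.5]
    - [0,0,0,0,0,0,0.7]
    - [0,0,0,0,0,0,1]
    - [0,0,0,0,0,0,1]

```text
clock: 2.6
tcp_pos: [0.4868, -0.0518, 0.05]
orientation: [2.229, 2.211, 0.001]
contact_force: [-2.5, -0.4, 4.8]
grip_width: 0.0585
gripper_force: 42.1
```

Emit:
servo_tool:
  commands:
    - [0,0,0,0,0,10,1]
    - [0,0,0,0,0,30,1]
    - [0,0,0,0,0,60,1]
    - [0,0,0,0,0,85,1]
    - [0,0,0,0,0,100,1]
  force: 50

```text
clock: 3.02
tcp_pos: [0.4873, -0.0514, 0.1523]
orientation: [2.228, 2.21, 0.004]
contact_force: [0.8, -0.1, -1.2]
grip_width: 0.0582
gripper_force: 54.8
```

Emit:
servo_tool:
  commands:
    - [0,0,4,2,15,0,1]
    - [0,0,9,6,40,0,1]
    - [0,0,15,11,70,0,1]
    - [0,0,21,16,100,0,1]
    - [0,0,27,21,130,0,1]

```text
clock: 3.43
tcp_pos: [0.5073, 0.0794, 0.15]
orientation: [1.646, 2.674, 0.001]
contact_force: [0.6, -0.1, -1.6]
grip_width: 0.0578
gripper_force: 54.7
```

Emit:
servo_tool:
  commands:
    - [0,0,6,5,30,0,1]
    - [0,0,12,10,60,0,1]
    - [0,0,18,15,90,0,1]
    - [0,0,24,20,120,0,1]
    - [0,0,30,25,150,0,1]

```text
clock: 3.85
tcp_pos: [0.5323, 0.2296, 0.1499]
orientation: [0.897, 3.009, 0.0]
contact_force: [0.2, 0.4, -0.5]
grip_width: 0.058
gripper_force: 54.7
```

Emit:
servo_tool:
  commands:
    - [0,0,6,5,30,0,1]
    - [0,0,12,10,60,0,1]
    - [0,0,18,15,90,0,1]
    - [0,0,24,16,115,0,1]
    - [0,0,27,16,124,0,1]

```text
clock: 4.27
tcp_pos: [0.5472, 0.3569, 0.1503]
orientation: [0.164, 3.137, 0.006]
contact_force: [0.2, 0.0, -2.0]
grip_width: 0.058
gripper_force: 54.7
```

Run:
```python
from h import *
o=st();print(o["joints"].round(2))
im,d=grab("top","t1"); np.savez("top1.npz",im=im,d=d)
print(boards("top",im,.061)); print(boards("top",im,o["tcp_pos"][2]+.011))
```

```text
t 4.27 tcp [547.2 356.9 150.3] yawY 84.02 tilt 0.22 F [ 0.2  0.  -2. ] w 58.0 gf 54.7
[-0.09  0.67 -0.86  1.64  0.56  1.09  0.36]
[(516.1, 121.0, 141.1, 60.8, -85.1, (np.float64(225.0), np.float64(222.0))), (523.7, -322.4, 143.0, 105.4, -4.8, (np.float64(404.0), np.float64(222.0))), (660.9, 115.5, 141.6, 61.9, -85.4, (np.float64(227.0), np.float64(163.0)))]
[(510.1, 107.4, 127.2, 54.8, -85.1, (np.float64(225.0), np.float64(222.0))), (517.0, -292.5, 129.0, 95.1, -4.8, (np.float64(404.0), np.float64(222.0))), (640.8, 102.5, 127.7, 55.9, -85.4, (np.float64(227.0), np.float64(163.0)))]
```

Emit:
servo_tool:
  commands:
    - [0,0,-0.4,1.5,-4.5,-20,1]
    - [0,0,-0.4,1.5,-4.5,-55,1]
    - [0,0,-0.4,1.5,-4.5,-90,1]
    - [0,0,-0.4,1.5,-4.5,-115,1]
    - [0,0,-0.4,1.5,-4.5,-122,1]

```text
clock: 4.73
tcp_pos: [0.5482, 0.3443, 0.0229]
orientation: [-0.192, -3.132, 0.008]
contact_force: [-0.8, -0.8, -1.2]
grip_width: 0.058
gripper_force: 54.7
```

Emit:
servo_tool:
  commands:
    - [0,0,0,0,0,-4,1]
    - [0,0,0,0,0,-8,1]
    - [0,0,0,0,0,-11,1]
    - [0,0,0,0,0,-12,1]
    - [0,0,0,0,0,-12,1]

```text
clock: 5.15
tcp_pos: [0.5507, 0.3486, 0.0172]
orientation: [0.189, 3.133, 0.002]
contact_force: [-2.1, -2.0, 7.3]
grip_width: 0.0582
gripper_force: 55.6
```

```bash
python3 -c "
from h import *
st()"
```

```text
t 5.15 tcp [550.7 348.6  17.2] yawY 83.09 tilt 0.18 F [-2.1 -2.   7.3] w 58.2 gf 55.6
```

Emit:
servo_tool:
  commands:
    - [0,0,0.5,-2,3.5,2,1]
    - [0,0,0.5,-2,3.5,2,1]
    - [0,0,0.5,-2,3.5,1,1]
    - [0,0,0.5,-2,3.5,1,1]

```text
clock: 5.48
tcp_pos: [0.5479, 0.3527, 0.0172]
orientation: [0.174, 3.135, 0.003]
contact_force: [-1.7, -0.9, 8.9]
grip_width: 0.0583
gripper_force: 55.8
```

```bash
python3 -c "
from h import *
st()"
```

```text
t 5.48 tcp [547.9 352.7  17.2] yawY 83.65 tilt 0.14 F [-1.7 -0.9  8.9] w 58.3 gf 55.8
```

Emit:
servo_tool:
  commands:
    - [0,0,0,0,0,0,0.4]
    - [0,0,0,0,0,0,0.2]
    - [0,0,0,0,0,0,0]
    - [0,0,0,0,0,0,0]
    - [0,0,0,0,0,5,0]

```text
clock: 5.9
tcp_pos: [0.547, 0.3507, 0.0194]
orientation: [-0.175, -3.135, 0.002]
contact_force: [-0.1, -0.8, -0.0]
grip_width: 0.0855
gripper_force: 0.0
```

Emit:
servo_tool:
  commands:
    - [0,0,0,0,0,15,0]
    - [0,0,0,0,0,40,0]
    - [0,0,0,0,0,75,0]
    - [0,0,-4,0,-5,110,0]
    - [0,0,-10,0,-20,115,0]

```text
clock: 6.32
tcp_pos: [0.5488, 0.337, 0.1434]
orientation: [0.446, 3.104, 0.015]
contact_force: [0.3, 1.5, 0.3]
grip_width: 0.0853
gripper_force: 0.0
```

Emit:
servo_tool:
  commands:
    - [0,0,-7,-5,-20,0,0]
    - [0,0,-14,-9,-45,0,0]
    - [0,0,-21,-13,-70,0,0]
    - [0,0,-28,-17,-95,0,0]
    - [0,0,-35,-20,-120,0,0]

```text
clock: 6.73
tcp_pos: [0.5271, 0.2107, 0.1367]
orientation: [1.369, 2.827, 0.002]
contact_force: [-0.1, 0.2, -0.0]
grip_width: 0.0858
gripper_force: 0.0
```

Emit:
servo_tool:
  commands:
    - [0,0,-7,-4,-25,0,0]
    - [0,0,-14,-8,-50,0,0]
    - [0,0,-21,-11,-75,0,0]
    - [0,0,-28,-12.5,-90,-10,0]
    - [0,0,-33.7,-12.5,-92.5,-25,0]

```text
clock: 7.15
tcp_pos: [0.5161, 0.1155, 0.1123]
orientation: [2.133, 2.301, 0.002]
contact_force: [-0.0, 0.2, 0.8]
grip_width: 0.0854
gripper_force: 0.0
```

Run:
```python
from h import *
st()
im,d=grab("scene","s2")
print(boards("scene",im,.028));print(boards("scene",im,.061))
im,d=grab("top","t2")
print(boards("top",im,.028));print(boards("top",im,.061))
```

```text
t 7.15 tcp [516.1 115.5 112.3] yawY 4.34 tilt 0.22 F [-0.   0.2  0.8] w 85.4 gf 0.0
[(547.2, 352.6, 137.5, 60.2, -5.8, (np.float64(362.0), np.float64(310.0))), (650.2, 103.1, 145.4, 61.5, -85.9, (np.float64(273.0), np.float64(268.0)))]
[(558.8, 356.8, 133.4, 58.5, -5.8, (np.float64(362.0), np.float64(310.0))), (658.9, 114.7, 141.1, 59.7, -85.9, (np.float64(273.0), np.float64(268.0)))]
[(525.9, -332.3, 147.6, 108.8, -4.8, (np.float64(404.0), np.float64(222.0))), (549.2, 351.8, 137.9, 59.0, -5.6, (np.float64(136.0), np.float64(211.0))), (667.4, 119.9, 147.0, 61.0, -86.9, (np.float64(228.0), np.float64(163.0)))]
[(523.7, -322.4, 143.0, 105.4, -4.8, (np.float64(404.0), np.float64(222.0))), (546.3, 340.2, 133.6, 57.2, -5.6, (np.float64(136.0), np.float64(211.0))), (660.8, 115.6, 142.4, 59.1, -86.9, (np.float64(228.0), np.float64(163.0)))]
```

Emit:
servo_tool:
  commands:
    - [0,0,0.5,-0.5,3,-10,0]
    - [0,0,0.5,-0.5,3,-30,0]
    - [0,0,0.5,-0.5,3,-52,0]
    - [0,0,0.5,-0.5,3,-63,0]
    - [0,0,0.5,-0.5,3,-63,0.1]

```text
clock: 7.67
tcp_pos: [0.513, 0.1228, 0.0455]
orientation: [-2.107, -2.326, 0.004]
contact_force: [-0.3, 1.1, 0.5]
grip_width: 0.0771
gripper_force: 0.0
```

```bash
python3 -c "
from h import *
st()"
```

```text
t 7.67 tcp [513.  122.8  45.5] yawY 5.65 tilt 0.21 F [-0.3  1.1  0.5] w 77.1 gf 0.0
```

Emit:
servo_tool:
  commands:
    - [0,0,0,0,0,0,0.2]
    - [0,0,0,0,0,0,0.3]
    - [0,0,0,0,0,0,0.5]
    - [0,0,0,0,0,0,1]
    - [0,0,0,0,0,0,1]

```text
clock: 8.08
tcp_pos: [0.5153, 0.1228, 0.0488]
orientation: [2.112, 2.324, 0.003]
contact_force: [-2.1, 0.9, 7.5]
grip_width: 0.0582
gripper_force: 54.4
```

```bash
python3 -c "
from h import *
st()"
```

```text
t 8.08 tcp [515.3 122.8  48.8] yawY 5.47 tilt 0.13 F [-2.1  0.9  7.5] w 58.2 gf 54.4
```

Emit:
servo_tool:
  commands:
    - [0,0,0,0,0,10,1]
    - [0,0,0,0,0,30,1]
    - [0,0,0,0,0,60,1]
    - [0,0,0,0,0,85,1]
    - [0,0,0,0,0,100,1]

```text
clock: 8.5
tcp_pos: [0.5157, 0.1224, 0.1509]
orientation: [2.112, 2.323, 0.005]
contact_force: [0.1, 0.8, -1.4]
grip_width: 0.0584
gripper_force: 54.1
```

Emit:
servo_tool:
  commands:
    - [0,0,4,1,8,0,1]
    - [0,0,10,3,22,0,1]
    - [0,0,16,5,40,0,1]
    - [0,0,22,7,60,0,1]
    - [0,0,28,9,80,0,1]

```text
clock: 8.92
tcp_pos: [0.5239, 0.2022, 0.1484]
orientation: [1.482, 2.769, 0.001]
contact_force: [0.8, 0.6, -1.6]
grip_width: 0.0584
gripper_force: 54.1
```

Emit:
servo_tool:
  commands:
    - [0,0,6,2,20,0,1]
    - [0,0,12,4,40,0,1]
    - [0,0,18,6,60,0,1]
    - [0,0,24,8,80,0,1]
    - [0,0,30,10,100,0,1]

```text
clock: 9.33
tcp_pos: [0.5338, 0.3024, 0.1483]
orientation: [0.714, 3.058, 0.0]
contact_force: [0.4, 0.5, -0.2]
grip_width: 0.0585
gripper_force: 54.1
```

Emit:
servo_tool:
  commands:
    - [0,0,6,3,18,0,1]
    - [0,0,12,6,34,0,1]
    - [0,0,17,9,44,0,1]
    - [0,0,20,10,50,0,1]
    - [0,0,20,10,50,0,1]

```text
clock: 9.75
tcp_pos: [0.5435, 0.3533, 0.1481]
orientation: [0.175, 3.137, 0.003]
contact_force: [-0.9, 0.8, -0.9]
grip_width: 0.0582
gripper_force: 54.1
```

Emit:
servo_tool:
  commands:
    - [0,0,0,0,0,-15,1]
    - [0,0,0,0,0,-40,1]
    - [0,0,0,0,0,-70,1]
    - [0,0,0,0,0,-90,1]
    - [0,0,0,0,0,-100,1]

```text
clock: 10.17
tcp_pos: [0.5422, 0.3489, 0.0435]
orientation: [-0.183, -3.133, 0.007]
contact_force: [-0.9, -0.2, -1.7]
grip_width: 0.0583
gripper_force: 54.0
```

Emit:
servo_tool:
  commands:
    - [0,0,0,0,0,0,1]
    - [0,0,0,0,0,0,1]
    - [0,0,0,0,0,0,1]

```text
clock: 10.42
tcp_pos: [0.5442, 0.3525, 0.0487]
orientation: [0.181, 3.135, 0.002]
contact_force: [-0.2, 0.3, -1.5]
grip_width: 0.0582
gripper_force: 54.0
```

```bash
python3 -c "
from h import *
st()
im,d=grab('scene')
print(boards('scene',im,.060))
im,d=grab('top')
print(boards('top',im,.060))"
```

```text
t 10.42 tcp [544.2 352.5  48.7] yawY 83.4 tilt 0.12 F [-0.2  0.3 -1.5] w 58.2 gf 54.0
[(659.2, 114.4, 140.9, 59.9, -85.2, (np.float64(273.0), np.float64(268.0)))]
[(523.7, -322.7, 143.2, 105.5, -4.8, (np.float64(404.0), np.float64(222.0))), (661.1, 115.6, 141.8, 62.0, -85.4, (np.float64(227.0), np.float64(163.0)))]
```

Right on target; lower, release, and go to board C.

Emit:
servo_tool:
  commands:
    - [0,0,0.2,0,0,-5,1]
    - [0,0,0.2,0,0,-10,1]
    - [0,0,0.2,0,0,-14,1]
    - [0,0,0.2,0,0,-16.5,1]
    - [0,0,0.2,0,0,-16.5,1]

```text
clock: 10.93
tcp_pos: [0.5435, 0.3516, 0.0319]
orientation: [0.175, 3.136, -0.002]
contact_force: [-2.8, -5.5, 11.6]
grip_width: 0.0579
gripper_force: 59.8
```

```bash
python3 -c "
from h import *
st()"
```

```text
t 10.93 tcp [543.5 351.6  31.9] yawY 83.61 tilt 0.08 F [-2.8 -5.5 11.6] w 57.9 gf 59.8
```

Emit:
servo_tool:
  commands:
    - [0,0,0,0,0,1,0.5]
    - [0,0,0,0,0,1,0.3]
    - [0,0,0,0,0,1,0.1]
    - [0,0,0,0,0,1,0]
    - [0,0,0,0,0,5,0]

```text
clock: 11.35
tcp_pos: [0.5431, 0.3515, 0.035]
orientation: [-0.174, -3.136, 0.001]
contact_force: [0.2, 0.1, 0.7]
grip_width: 0.0854
gripper_force: 0.0
```

Emit:
servo_tool:
  commands:
    - [0,0,0,0,0,15,0]
    - [0,0,0,0,0,40,0]
    - [0,0,0,0,0,75,0]
    - [0,0,-4,2,-5,105,0]
    - [0,0,-10,10,-20,110,0]

```text
clock: 11.77
tcp_pos: [0.5535, 0.3377, 0.1534]
orientation: [0.444, 3.105, 0.014]
contact_force: [1.0, 1.5, -0.5]
grip_width: 0.0854
gripper_force: 0.0
```

Emit:
servo_tool:
  commands:
    - [0,0,-7,10,-20,0,0]
    - [0,0,-14,20,-45,0,0]
    - [0,0,-21,32,-70,0,0]
    - [0,0,-28,45,-95,0,0]
    - [0,0,-35,58,-120,0,0]

```text
clock: 12.18
tcp_pos: [0.612, 0.2111, 0.1475]
orientation: [1.369, 2.827, 0.002]
contact_force: [0.6, 0.4, 0.1]
grip_width: 0.0853
gripper_force: 0.0
```

Emit:
servo_tool:
  commands:
    - [0,0,-7,12,-25,0,0]
    - [0,0,-14,24,-50,0,0]
    - [0,0,-21,36,-75,0,0]
    - [0,0,-28,45,-90,-15,0]
    - [0,0,-34,48.5,-97,-35,0]

```text
clock: 12.6
tcp_pos: [0.6635, 0.1115, 0.1137]
orientation: [2.139, 2.295, 0.006]
contact_force: [0.2, 0.1, -0.8]
grip_width: 0.0854
gripper_force: 0.0
```

Emit:
servo_tool:
  commands:
    - [0,0,0,0,0,0,0]
    - [0,0,0,0,0,0,0]
    - [0,0,0,0,0,0,0]

```text
clock: 12.85
tcp_pos: [0.6599, 0.1169, 0.1123]
orientation: [-2.124, -2.314, -0.003]
contact_force: [-0.4, 0.9, 0.2]
grip_width: 0.0851
gripper_force: 0.0
```

```bash
python3 -c "
from h import *
st()
im,d=grab('scene')
print(boards('scene',im,.044))
im,d=grab('top')
print(boards('top',im,.044))"
```

```text
t 12.85 tcp [659.9 116.9 112.3] yawY 4.92 tilt 0.11 F [-0.4  0.9  0.2] w 85.1 gf 0.0
[(546.7, 351.1, 137.3, 60.0, -7.1, (np.float64(363.0), np.float64(307.0))), (653.2, 128.6, 102.5, 60.8, -84.7, (np.float64(278.0), np.float64(272.0)))]
[(525.4, -327.6, 146.7, 107.2, -4.8, (np.float64(404.0), np.float64(222.0))), (548.8, 352.9, 138.3, 62.2, -6.5, (np.float64(133.0), np.float64(210.0)))]
```

Emit:
servo_tool:
  commands:
    - [0,0,-0.2,0,-2,-10,0]
    - [0,0,-0.2,0,-2,-30,0]
    - [0,0,-0.2,0,-2,-52,0]
    - [0,0,-0.2,0,-2,-63,0]
    - [0,0,-0.2,0,-2,-63,0.1]

```text
clock: 13.37
tcp_pos: [0.6578, 0.1126, 0.0448]
orientation: [-2.13, -2.305, 0.006]
contact_force: [-0.5, -1.0, -0.1]
grip_width: 0.0771
gripper_force: 0.0
```

Emit:
servo_tool:
  commands:
    - [0,0,0,0,0,0,0.2]
    - [0,0,0,0,0,0,0.3]
    - [0,0,0,0,0,0,0.5]
    - [0,0,0,0,0,0,1]
    - [0,0,0,0,0,0,1]

```text
clock: 13.78
tcp_pos: [0.661, 0.1134, 0.0494]
orientation: [2.133, 2.305, 0.004]
contact_force: [-1.1, 0.9, 6.0]
grip_width: 0.0583
gripper_force: 54.2
```

```bash
python3 -c "
from h import *
st()"
```

```text
t 13.78 tcp [661.  113.4  49.4] yawY 4.44 tilt 0.15 F [-1.1  0.9  6. ] w 58.3 gf 54.2
```

Emit:
servo_tool:
  commands:
    - [0,0,0,0,0,10,1]
    - [0,0,0,0,0,30,1]
    - [0,0,0,0,0,60,1]
    - [0,0,0,0,0,85,1]
    - [0,0,0,0,0,100,1]

```text
clock: 14.2
tcp_pos: [0.6611, 0.1133, 0.1515]
orientation: [2.132, 2.304, 0.005]
contact_force: [0.5, 0.7, -0.5]
grip_width: 0.0585
gripper_force: 53.8
```

Emit:
servo_tool:
  commands:
    - [0,0,4,-4,8,0,1]
    - [0,0,10,-11,22,0,1]
    - [0,0,16,-20,42,0,1]
    - [0,0,22,-30,63,0,1]
    - [0,0,28,-40,84,0,1]

```text
clock: 14.62
tcp_pos: [0.6196, 0.1971, 0.1484]
orientation: [1.507, 2.756, -0.0]
contact_force: [-0.2, 0.0, -0.9]
grip_width: 0.0582
gripper_force: 53.8
```

Emit:
servo_tool:
  commands:
    - [0,0,6,-10,20,0,1]
    - [0,0,12,-20,40,0,1]
    - [0,0,18,-30,60,0,1]
    - [0,0,24,-40,80,0,1]
    - [0,0,30,-50,100,0,1]

```text
clock: 15.03
tcp_pos: [0.5695, 0.2974, 0.1484]
orientation: [0.741, 3.052, -0.0]
contact_force: [0.5, -0.7, -0.5]
grip_width: 0.0583
gripper_force: 53.8
```

Emit:
servo_tool:
  commands:
    - [0,0,6,-8,18,0,1]
    - [0,0,12,-15,34,0,1]
    - [0,0,17,-20,46,0,1]
    - [0,0,21,-23,54.5,0,1]
    - [0,0,21,-23,54.5,0,1]

```text
clock: 15.45
tcp_pos: [0.5455, 0.3537, 0.1484]
orientation: [-0.171, -3.136, -0.002]
contact_force: [0.2, 0.6, -1.1]
grip_width: 0.0586
gripper_force: 53.8
```

Emit:
servo_tool:
  commands:
    - [0,0,0,0,0,-15,1]
    - [0,0,0,0,0,-40,1]
    - [0,0,0,0,0,-65,1]
    - [0,0,0,0,0,-80,1]
    - [0,0,0,0,0,-85,1]

```text
clock: 15.87
tcp_pos: [0.5461, 0.3485, 0.0591]
orientation: [-0.184, -3.133, 0.007]
contact_force: [-0.3, -0.2, -1.6]
grip_width: 0.0584
gripper_force: 53.8
```

Emit:
servo_tool:
  commands:
    - [0,0,0,0,0,0,1]
    - [0,0,0,0,0,0,1]
    - [0,0,0,0,0,0,1]

```text
clock: 16.12
tcp_pos: [0.5478, 0.3521, 0.0642]
orientation: [0.181, 3.135, 0.002]
contact_force: [0.5, -0.4, -0.0]
grip_width: 0.0578
gripper_force: 53.8
```

```bash
python3 -c "
from h import *
st()"
```

```text
t 16.12 tcp [547.8 352.1  64.2] yawY 83.4 tilt 0.13 F [ 0.5 -0.4 -0. ] w 57.8 gf 53.8
```

Emit:
servo_tool:
  commands:
    - [0,0,0.2,0,0,-5,1]
    - [0,0,0.2,0,0,-10,1]
    - [0,0,0.2,0,0,-14,1]
    - [0,0,0.2,0,0,-16,1]
    - [0,0,0.2,0,0,-16,1]

```text
clock: 16.53
tcp_pos: [0.5472, 0.3514, 0.0484]
orientation: [0.175, 3.136, -0.001]
contact_force: [-4.0, -3.8, 13.0]
grip_width: 0.0583
gripper_force: 55.3
```

Emit:
servo_tool:
  commands:
    - [0,0,0,0,0,1,0.5]
    - [0,0,0,0,0,1,0.3]
    - [0,0,0,0,0,1,0.1]
    - [0,0,0,0,0,1,0]
    - [0,0,0,0,0,5,0]

```text
clock: 16.95
tcp_pos: [0.5465, 0.351, 0.0509]
orientation: [-0.174, -3.135, 0.001]
contact_force: [-0.2, 0.2, -0.3]
grip_width: 0.0851
gripper_force: 0.0
```

Emit:
servo_tool:
  commands:
    - [0,0,0,0,0,15,0]
    - [0,0,0,0,0,40,0]
    - [0,0,0,0,0,75,0]
    - [0,0,-4,0,-5,105,0]
    - [0,0,-10,0,-20,120,0]

```text
clock: 17.37
tcp_pos: [0.5471, 0.3357, 0.1775]
orientation: [0.446, 3.107, 0.011]
contact_force: [0.6, 1.1, 0.6]
grip_width: 0.0854
gripper_force: 0.0
```

Emit:
servo_tool:
  commands:
    - [0,0,-7,0,-20,0,0]
    - [0,0,-14,0,-45,0,0]
    - [0,0,-21,0,-70,0,0]
    - [0,0,-28,0,-95,0,0]
    - [0,0,-35,0,-120,0,0]

```text
clock: 17.78
tcp_pos: [0.5469, 0.2107, 0.1732]
orientation: [1.369, 2.827, 0.002]
contact_force: [0.0, -0.3, -0.3]
grip_width: 0.0855
gripper_force: 0.0
```

Emit:
servo_tool:
  commands:
    - [0,0,-7,0,-25,0,0]
    - [0,0,-14,0,-50,0,0]
    - [0,0,-21,0,-75,0,0]
    - [0,0,-28,0,-100,0,0]
    - [0,0,-35,0,-125,0,0]

```text
clock: 18.2
tcp_pos: [0.547, 0.0858, 0.1732]
orientation: [2.156, 2.284, 0.002]
contact_force: [-0.4, -0.2, -0.7]
grip_width: 0.0857
gripper_force: 0.0
```

Emit:
servo_tool:
  commands:
    - [0,0,-7,0,-25,0,0]
    - [0,0,-14,0,-50,0,0]
    - [0,0,-21,0,-75,0,0]
    - [0,0,-28,0,-100,0,0]
    - [0,0,-35,0,-125,0,0]

```text
clock: 18.62
tcp_pos: [0.5472, -0.0392, 0.1732]
orientation: [2.743, 1.531, 0.003]
contact_force: [0.5, 1.3, 0.3]
grip_width: 0.085
gripper_force: 0.0
```

Run:
```python
from h import *
o=st();print(o["joints"].round(2))
for n in("top","scene"):
    im,d=grab(n,n+"3"); np.savez(n+"3.npz",im=im,d=d); print(boards(n,im,.060)); P=cloud(n,d)
    hsv=cv2.cvtColor(im,cv2.COLOR_BGR2HSV);X,Y,Z=[P[...,i] for i in range(3)]
    print("blocktop",rect(n,(X>.4)&(X<.65)&(Z>.06)&(Z<.09)&(Y<-.26)&(Y>-.45),.073,80))
    print("hob",rect(n,(X>.4)&(X<.75)&(Y>-.18)&(Y<.23)&(Z>.038)&(Z<.055),.045,3000))
```

```text
t 18.62 tcp [547.2 -39.2 173.2] yawY -31.66 tilt 0.1 F [0.5 1.3 0.3] w 85.0 gf 0.0
[ 0.3   0.37 -0.42  1.9   0.19  0.91 -0.76]
[(524.4, -322.8, 144.4, 105.5, -4.8, (np.float64(404.0), np.float64(222.0))), (548.4, 352.4, 137.7, 61.7, -6.3, (np.float64(131.0), np.float64(210.0)))]
blocktop [(534.6, -339.0, 90.8, 28.8, -19.1, (np.float64(415.0), np.float64(212.0)))]
hob [(579.4, 67.8, 278.1, 227.3, -5.7, (np.float64(243.0), np.float64(193.0)))]
[(545.7, 351.1, 139.5, 60.9, -6.2, (np.float64(364.0), np.float64(305.0)))]
blocktop [(535.2, -337.8, 89.8, 35.5, -18.8, (np.float64(211.0), np.float64(144.0)))]
hob [(573.2, 14.8, 341.2, 279.8, 84.5, (np.float64(274.0), np.float64(230.0)))]
```

View pics/top3.png

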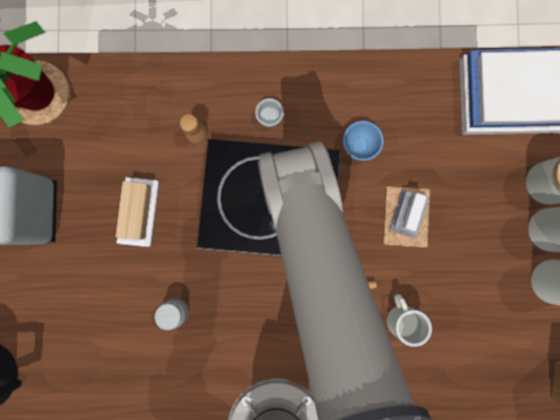

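Emit:
servo_tool:
  commands:
    - [0,0,-6,-1,-25,0,0]
    - [0,0,-12,-2,-50,0,0]
    - [0,0,-18,-3,-75,0,0]
    - [0,0,-24,-4,-100,0,0]
    - [0,0,-30,-5,-125,0,0]

```text
clock: 19.13
tcp_pos: [0.5424, -0.1634, 0.173]
orientation: [-3.045, -0.773, -0.003]
contact_force: [-0.1, -0.4, -0.3]
grip_width: 0.0855
gripper_force: 0.0
```

Emit:
servo_tool:
  commands:
    - [0,0,-6,-1,-25,0,0]
    - [0,0,-12,-2,-50,0,0]
    - [0,0,-18,-3,-75,0,0]
    - [0,0,-24,-4,-100,0,0]
    - [0,0,-30,-5,-120,0,0]

```text
clock: 19.55
tcp_pos: [0.5374, -0.2845, 0.1729]
orientation: [-3.141, 0.043, -0.002]
contact_force: [0.0, -0.3, 0.1]
grip_width: 0.0854
gripper_force: 0.0
```

Emit:
servo_tool:
  commands:
    - [0,0,-6,-1,-20,0,0]
    - [0,0,-12,-2,-40,-10,0]
    - [0,0,-17.3,-2,-54,-30,0]
    - [0,0,-17.3,-2,-54,-40,0]
    - [0,0,-17.3,-2,-54,-40,0]

```text
clock: 19.97
tcp_pos: [0.534, -0.3361, 0.1298]
orientation: [-3.098, 0.505, 0.006]
contact_force: [0.3, 0.9, 0.4]
grip_width: 0.0854
gripper_force: 0.0
```

Emit:
servo_tool:
  commands:
    - [0,0,0,0,0,0,0]
    - [0,0,0,0,0,0,0]

```text
clock: 20.13
tcp_pos: [0.5362, -0.3358, 0.1328]
orientation: [-3.1, 0.503, -0.002]
contact_force: [0.4, -0.2, 0.7]
grip_width: 0.0854
gripper_force: 0.0
```

Run:
```python
from h import *
o=st();print(o["joints"].round(2))
for n in("top","scene"):
    im,d=grab(n,n+"4"); P=cloud(n,d)
    hsv=cv2.cvtColor(im,cv2.COLOR_BGR2HSV);X,Y,Z=[P[...,i] for i in range(3)]
    print("blocktop",rect(n,(X>.4)&(X<.65)&(Z>.06)&(Z<.09)&(Y<-.26)&(Y>-.45),.073,80))
    print("hob",rect(n,(X>.4)&(X<.75)&(Y>-.18)&(Y<.23)&(Z>.038)&(Z<.055),.045,3000))
    m=(X>.44)&(X<.64)&(Y>-.42)&(Y<-.26)&(hsv[...,0]>9)&(hsv[...,0]<20)&(hsv[...,2]>100)&(hsv[...,1]<130)
    print(n,"mat",rect(n,m,.005,300))
```

```text
t 20.13 tcp [ 536.2 -335.8  132.8] yawY -108.43 tilt 0.1 F [ 0.4 -0.2  0.7] w 85.4 gf 0.0
[ 0.49  0.51 -0.04  1.75  0.02  0.88 -1.45]
blocktop [(518.1, -333.4, 54.6, 28.5, -19.1, (np.float64(413.0), np.float64(219.0)))]
hob [(573.9, 12.8, 337.5, 278.0, 84.4, (np.float64(269.0), np.float64(199.0)))]
top mat [(529.1, -339.2, 156.3, 116.4, -4.1, (np.float64(402.0), np.float64(222.0))), (550.2, -600.7, 266.2, 184.8, -12.7, (np.float64(513.0), np.float64(202.0)))]
blocktop [(534.6, -338.7, 89.5, 35.7, -20.5, (np.float64(211.0), np.float64(144.0)))]
hob [(573.3, 14.9, 341.3, 280.0, 84.5, (np.float64(273.0), np.float64(233.0)))]
scene mat [(528.5, -337.9, 151.3, 110.6, -4.9, (np.float64(218.0), np.float64(160.0)))]
```

Emit:
servo_tool:
  commands:
    - [0,0,-0.6,-1,-2.5,-25,0]
    - [0,0,-0.6,-1,-2.5,-50,0]
    - [0,0,-0.6,-1,-2.5,-72,0]
    - [0,0,-0.6,-1,-2.5,-86,0]
    - [0,0,-0.6,-1,-2.5,-88,0.1]
  force: 60

```text
clock: 20.65
tcp_pos: [0.5328, -0.3387, 0.0416]
orientation: [-3.096, 0.523, 0.006]
contact_force: [0.5, 0.1, 0.4]
grip_width: 0.077
gripper_force: 0.0
```

Emit:
servo_tool:
  commands:
    - [0,0,0,0,0,0,0.2]
    - [0,0,0,0,0,0,0.4]
    - [0,0,0,0,0,0,0.6]
    - [0,0,0,0,0,0,0.8]
    - [0,0,0,0,0,0,1]

```text
clock: 21.07
tcp_pos: [0.5347, -0.3407, 0.0451]
orientation: [3.096, -0.526, 0.003]
contact_force: [0.0, -0.6, 1.4]
grip_width: 0.0251
gripper_force: 63.2
```

Emit:
servo_tool:
  commands:
    - [0,0,0,0,0,0,1]
    - [0,0,0,0,0,0,1]
    - [0,0,0,0,0,0,1]

```text
clock: 21.32
tcp_pos: [0.5347, -0.3407, 0.0445]
orientation: [3.096, -0.526, 0.003]
contact_force: [2.1, -1.5, 2.6]
grip_width: 0.0248
gripper_force: 63.2
```

Run:
```python
from h import *
o=st()
```

```text
t 21.32 tcp [ 534.7 -340.7   44.5] yawY -109.28 tilt 0.11 F [ 2.1 -1.5  2.6] w 24.8 gf 63.2
```

Emit:
servo_tool:
  commands:
    - [0,0,0,0,0,8,1]
    - [0,0,0,0,0,25,1]
    - [0,0,0,0,0,50,1]
    - [0,0,0,0,0,75,1]
    - [0,0,0,0,0,95,1]
  force: 60

```text
clock: 21.73
tcp_pos: [0.5335, -0.3395, 0.1401]
orientation: [-3.097, 0.525, 0.002]
contact_force: [-0.3, -1.2, -1.8]
grip_width: 0.0253
gripper_force: 62.5
```

Emit:
servo_tool:
  commands:
    - [0,0,1,-1,10,5,1]
    - [0,0,2.5,-5,35,10,1]
    - [0,0,4,-9,65,10,1]
    - [0,0,6,-13,95,10,1]
    - [0,0,7.5,-17,125,10,1]

```text
clock: 22.15
tcp_pos: [0.5152, -0.2125, 0.1477]
orientation: [-3.125, 0.318, 0.004]
contact_force: [1.0, 0.5, -2.5]
grip_width: 0.0249
gripper_force: 62.6
```

Emit:
servo_tool:
  commands:
    - [0,0,1.5,-4,30,0,1]
    - [0,0,3,-8,60,0,1]
    - [0,0,4.5,-12,90,0,1]
    - [0,0,6,-16,120,0,1]
    - [0,0,6.3,-20,145,0,1]

```text
clock: 22.57
tcp_pos: [0.4949, -0.0668, 0.1477]
orientation: [-3.138, 0.143, 0.005]
contact_force: [0.2, -0.5, -1.9]
grip_width: 0.025
gripper_force: 62.6
```

Emit:
servo_tool:
  commands:
    - [0,0,0,0,13,0,1]
    - [0,0,0,0,13,0,1]
    - [0,0,0,0,13,0,1]
    - [0,0,0,0,13,0,1]

```text
clock: 22.9
tcp_pos: [0.4962, -0.0577, 0.1482]
orientation: [3.137, -0.15, -0.002]
contact_force: [0.6, 0.3, -1.9]
grip_width: 0.0249
gripper_force: 62.6
```

Run:
```python
from h import *
o=st();print(o["joints"].round(2))
P0=o["tcp_pos"][2]
for n in("top","scene"):
    im,d=grab(n,n+"5"); P=cloud(n,d)
    hsv=cv2.cvtColor(im,cv2.COLOR_BGR2HSV);X,Y,Z=[P[...,i] for i in range(3)]
    m=(X>.4)&(X<.65)&(Y<-.26)&(Y>-.45)&(hsv[...,0]>9)&(hsv[...,0]<20)&(hsv[...,2]>100)&(hsv[...,1]<130)
    print(n,"mat",rect(n,m,.005,300))
```

```text
t 22.9 tcp [496.2 -57.7 148.2] yawY -95.47 tilt 0.09 F [ 0.6  0.3 -1.9] w 24.9 gf 62.6
[ 0.15  0.3  -0.19  2.04  0.08  0.81 -1.75]
top mat [(529.4, -339.1, 156.3, 116.7, -4.5, (np.float64(406.0), np.float64(216.0)))]
scene mat [(528.5, -339.9, 152.4, 113.3, -4.4, (np.float64(215.0), np.float64(157.0)))]
```

View pics/scene5.png

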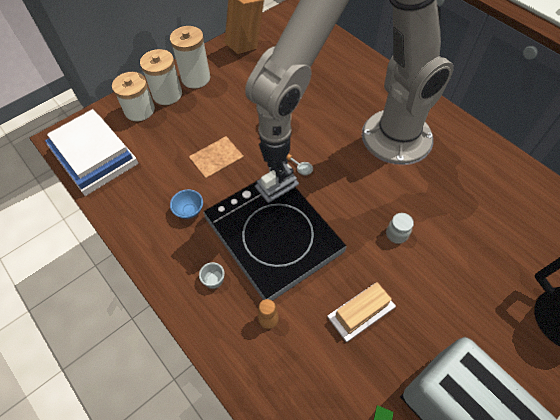

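The picture shows the block held over the near panel corner at (278,185) and the pile on the marble at (362,310). The empty mat is at (216,157). Next I lower the block onto the glass.

Emit:
servo_tool:
  commands:
    - [0,0,0,0.5,0,-15,1]
    - [0,0,0,0.5,0,-35,1]
    - [0,0,0,0.5,0,-50,1]
    - [0,0,0,0.5,0,-57,1]
    - [0,0,0,0.5,0,-57,1]

```text
clock: 23.42
tcp_pos: [0.4962, -0.0579, 0.0902]
orientation: [3.138, -0.152, -0.005]
contact_force: [-0.7, -0.3, -2.4]
grip_width: 0.0249
gripper_force: 62.7
```

Emit:
servo_tool:
  commands:
    - [0,0,0,0,0,-3,1]
    - [0,0,0,0,0,-6,1]
    - [0,0,0,0,0,-9,1]
    - [0,0,0,0,0,-11,1]
    - [0,0,0,0,0,-11,1]

```text
clock: 23.83
tcp_pos: [0.4983, -0.0574, 0.0815]
orientation: [3.138, -0.15, 0.003]
contact_force: [-1.2, -1.7, 5.0]
grip_width: 0.0249
gripper_force: 63.4
```

Run:
```python
from h import *
st()
```

```text
t 23.83 tcp [498.3 -57.4  81.5] yawY -95.48 tilt 0.1 F [-1.2 -1.7  5. ] w 24.9 gf 63.4
```

Emit:
servo_tool:
  commands:
    - [0,0,0,0,3,-1,1]
    - [0,0,0,1,12,-1,1]
    - [0,0,0,2,24,-1,1]
    - [0,0,0,3,36,-1,1]
    - [0,0,0,4,48,-1,1]

```text
clock: 24.25
tcp_pos: [0.5025, -0.0103, 0.0808]
orientation: [3.136, -0.153, 0.003]
contact_force: [-0.6, -4.7, 4.7]
grip_width: 0.0251
gripper_force: 63.8
```

Run:
```python
from h import *
st()
```

```text
t 24.25 tcp [502.5 -10.3  80.8] yawY -95.57 tilt 0.15 F [-0.6 -4.7  4.7] w 25.1 gf 63.8
```

Emit:
servo_tool:
  commands:
    - [0,0,0,1,11,-0.5,1]
    - [0,0,0,2,22,-0.5,1]
    - [0,0,0,3,33,-0.5,1]
    - [0,0,0,4,44,-0.5,1]
    - [0,0,0,5,54,-0.5,1]

```text
clock: 24.67
tcp_pos: [0.5074, 0.044, 0.0803]
orientation: [3.136, -0.152, 0.003]
contact_force: [-0.5, -5.3, 6.5]
grip_width: 0.0249
gripper_force: 63.8
```

Emit:
servo_tool:
  commands:
    - [0,0,0,1,11,0,1]
    - [0,0,0,2,22,0,1]
    - [0,0,0,3,33,0,1]
    - [0,0,0,4,44,0,1]
    - [0,0,0,5,54,0,1]

```text
clock: 25.08
tcp_pos: [0.5124, 0.098, 0.0803]
orientation: [3.136, -0.152, 0.003]
contact_force: [-0.6, -5.1, 6.7]
grip_width: 0.0249
gripper_force: 63.8
```

Run:
```python
from h import *
st()
```

```text
t 25.08 tcp [512.4  98.   80.3] yawY -95.54 tilt 0.12 F [-0.6 -5.1  6.7] w 24.9 gf 63.8
```

Finish the near pass, then lift.

Emit:
servo_tool:
  commands:
    - [0,0,0,1,11,0,1]
    - [0,0,0,2,22,0,1]
    - [0,0,0,3,33,0,1]
    - [0,0,0,4,44,0,1]
    - [0,0,0,5,52,0,1]

```text
clock: 25.5
tcp_pos: [0.5173, 0.1504, 0.0802]
orientation: [3.137, -0.151, 0.002]
contact_force: [-1.0, -5.2, 6.3]
grip_width: 0.0252
gripper_force: 63.8
```

Emit:
servo_tool:
  commands:
    - [0,0,0,0,1,0,1]
    - [0,0,0,0,1,0,1]

```text
clock: 25.67
tcp_pos: [0.5175, 0.1526, 0.0804]
orientation: [-3.137, 0.149, -0.003]
contact_force: [-1.2, -0.5, 6.1]
grip_width: 0.0251
gripper_force: 63.8
```

Run:
```python
from h import *
st()
for n in("scene","top"):
    im,d=grab(n,n+"6")
```

```text
t 25.67 tcp [517.5 152.6  80.4] yawY -95.43 tilt 0.12 F [-1.2 -0.5  6.1] w 25.1 gf 63.8
```

View pics/scene6.png

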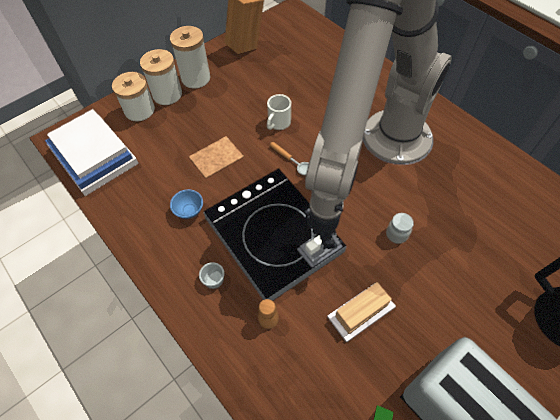

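Emit:
servo_tool:
  commands:
    - [0,0,0,0,0,8,1]
    - [0,0,0,0,0,20,1]
    - [0,0,0,20,-2,25,1]
    - [0,0,0,45,-5,25,1]
    - [0,0,0,75,-8,25,1]

```text
clock: 26.18
tcp_pos: [0.5911, 0.1441, 0.1056]
orientation: [3.138, -0.148, -0.001]
contact_force: [0.6, -0.2, -1.7]
grip_width: 0.0248
gripper_force: 62.6
```

Emit:
servo_tool:
  commands:
    - [0,0,0,25,-3,0,1]
    - [0,0,0,50,-5,0,1]
    - [0,0,0,64,-6.5,0,1]
    - [0,0,0,64,-6.5,0,1]
    - [0,0,0,64,-6.5,0,1]

```text
clock: 26.6
tcp_pos: [0.6551, 0.137, 0.1043]
orientation: [3.138, -0.151, -0.002]
contact_force: [-0.9, -0.2, -2.2]
grip_width: 0.0249
gripper_force: 62.6
```

Run:
```python
from h import *
o=st();print(o["joints"].round(2))
```

```text
t 26.6 tcp [655.1 137.  104.3] yawY -95.51 tilt 0.07 F [-0.9 -0.2 -2.2] w 24.9 gf 62.6
[-0.18  0.6  -0.18  1.66  0.13  0.89 -2.07]
```

Emit:
servo_tool:
  commands:
    - [0,0,0,1,1,-8,1]
    - [0,0,0,1,1,-16,1]
    - [0,0,0,1,1,-20,1]
    - [0,0,0,1,1,-23,1]
    - [0,0,0,1,1,-25,1]

```text
clock: 27.02
tcp_pos: [0.655, 0.1389, 0.0792]
orientation: [3.138, -0.148, -0.004]
contact_force: [-6.4, 0.2, 6.8]
grip_width: 0.0252
gripper_force: 63.7
```

Emit:
servo_tool:
  commands:
    - [0,0,0,0,0,0,1]
    - [0,0,0,0,0,0,1]

```text
clock: 27.18
tcp_pos: [0.6551, 0.139, 0.0797]
orientation: [3.138, -0.149, -0.003]
contact_force: [-5.2, -0.3, 7.2]
grip_width: 0.0251
gripper_force: 63.8
```

Run:
```python
from h import *
o=st()
```

```text
t 27.18 tcp [655.1 139.   79.7] yawY -95.42 tilt 0.12 F [-5.2 -0.3  7.2] w 25.1 gf 63.8
```

Contact is about 9 N, which is good. Now I sweep back to (636,-71), a shift of (-19,-210).

Emit:
servo_tool:
  commands:
    - [0,0,0,0,-3,0,1]
    - [0,0,0,-1,-12,0,1]
    - [0,0,0,-2,-24,0,1]
    - [0,0,0,-3,-36,0,1]
    - [0,0,0,-4,-48,0,1]

```text
clock: 27.6
tcp_pos: [0.6538, 0.0931, 0.0811]
orientation: [-3.134, 0.146, -0.006]
contact_force: [0.8, 5.1, 4.9]
grip_width: 0.0254
gripper_force: 63.7
```

Run:
```python
from h import *
o=st()
```

```text
t 27.6 tcp [653.8  93.1  81.1] yawY -95.34 tilt 0.31 F [0.8 5.1 4.9] w 25.4 gf 63.7
```

Emit:
servo_tool:
  commands:
    - [0,0,0,-1,-11,0,1]
    - [0,0,0,-2,-22,0,1]
    - [0,0,0,-3,-33,0,1]
    - [0,0,0,-4,-44,0,1]
    - [0,0,0,-5,-54,0,1]

```text
clock: 28.02
tcp_pos: [0.649, 0.0386, 0.081]
orientation: [-3.135, 0.147, -0.006]
contact_force: [0.9, 4.6, 6.3]
grip_width: 0.0248
gripper_force: 63.7
```

Emit:
servo_tool:
  commands:
    - [0,0,0,-1,-11,0,1]
    - [0,0,0,-2,-22,0,1]
    - [0,0,0,-3,-33,0,1]
    - [0,0,0,-4,-44,0,1]
    - [0,0,0,-5,-54,0,1]

```text
clock: 28.43
tcp_pos: [0.644, -0.0156, 0.0809]
orientation: [-3.135, 0.147, -0.006]
contact_force: [-0.1, 4.9, 5.2]
grip_width: 0.0251
gripper_force: 63.7
```

Run:
```python
from h import *
o=st()
```

```text
t 28.43 tcp [644.  -15.6  80.9] yawY -95.37 tilt 0.27 F [-0.1  4.9  5.2] w 25.1 gf 63.7
```

Emit:
servo_tool:
  commands:
    - [0,0,0,-1,-11,0,1]
    - [0,0,0,-2,-22,0,1]
    - [0,0,0,-3,-33,0,1]
    - [0,0,0,-4,-44,0,1]
    - [0,0,0,-5,-54,0,1]

```text
clock: 28.85
tcp_pos: [0.6391, -0.0697, 0.0808]
orientation: [-3.136, 0.147, -0.006]
contact_force: [0.2, 4.4, 5.7]
grip_width: 0.0249
gripper_force: 63.7
```

Emit:
servo_tool:
  commands:
    - [0,0,0,0,-2,0,1]
    - [0,0,0,0,-2,0,1]

```text
clock: 29.02
tcp_pos: [0.6388, -0.0736, 0.0808]
orientation: [-3.138, 0.15, -0.005]
contact_force: [0.5, -0.3, 5.5]
grip_width: 0.0248
gripper_force: 63.8
```

Run:
```python
from h import *
st()
for n in("scene","top"):
    im,d=grab(n,n+"7")
    P=cloud(n,d); X,Y,Z=[P[...,i] for i in range(3)]
    print(boards(n,im,.060))
```

```text
t 29.02 tcp [638.8 -73.6  80.8] yawY -95.49 tilt 0.19 F [ 0.5 -0.3  5.5] w 24.8 gf 63.8
[(545.7, 351.1, 139.6, 60.9, -6.2, (np.float64(364.0), np.float64(305.0)))]
[(524.9, -322.7, 145.2, 105.6, -4.6, (np.float64(407.0), np.float64(216.0))), (548.6, 352.3, 137.9, 61.7, -6.3, (np.float64(131.0), np.float64(210.0)))]
```

View pics/scene7.png

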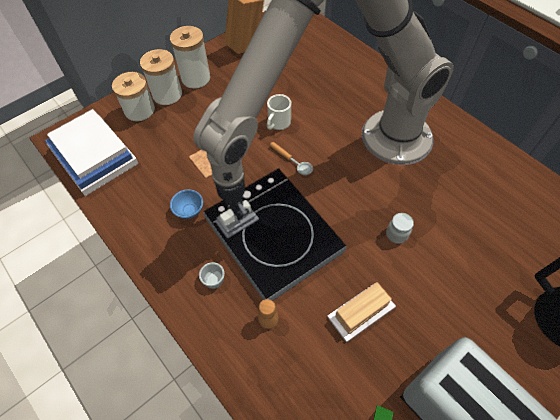

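Block at (237,218) has reached the far panel end, and the pile is intact. I lift it and carry it to the mat.

Emit:
servo_tool:
  commands:
    - [0,0,0,0,0,8,1]
    - [0,0,0,0,0,25,1]
    - [0,0,0,0,0,50,1]
    - [0,0,0,-5,-8,70,1]
    - [0,0,0,-13,-25,75,1]

```text
clock: 29.53
tcp_pos: [0.6267, -0.0954, 0.158]
orientation: [-3.136, 0.143, -0.008]
contact_force: [0.6, -0.3, -1.5]
grip_width: 0.0251
gripper_force: 62.7
```

Emit:
servo_tool:
  commands:
    - [0,0,0,-10,-25,0,1]
    - [0,0,0,-20,-50,0,1]
    - [0,0,0,-30,-75,0,1]
    - [0,0,0,-40,-100,0,1]
    - [0,0,1,-50,-125,0,1]

```text
clock: 29.95
tcp_pos: [0.5731, -0.2244, 0.1542]
orientation: [-3.139, 0.122, 0.002]
contact_force: [-0.1, -0.3, -2.2]
grip_width: 0.025
gripper_force: 62.7
```

Emit:
servo_tool:
  commands:
    - [0,0,0,-10,-25,0,1]
    - [0,0,0,-20,-50,0,1]
    - [0,0,0,-30,-75,0,1]
    - [0,0,0,-40,-100,0,1]
    - [0,0,0,-46.5,-116,0,1]

```text
clock: 30.37
tcp_pos: [0.5254, -0.3426, 0.1541]
orientation: [3.138, -0.127, -0.003]
contact_force: [-0.8, -0.3, -2.6]
grip_width: 0.0252
gripper_force: 62.7
```

Emit:
servo_tool:
  commands:
    - [0,0,0,0,0,-20,1]
    - [0,0,0,0,0,-45,1]
    - [0,0,0,0,0,-70,1]
    - [0,0,0,0,0,-85,1]
    - [0,0,0,0,0,-90,1]

```text
clock: 30.78
tcp_pos: [0.5255, -0.3382, 0.0612]
orientation: [-3.136, 0.122, 0.009]
contact_force: [0.8, 0.4, -2.4]
grip_width: 0.0252
gripper_force: 62.7
```

Emit:
servo_tool:
  commands:
    - [0,0,0,0,0,0,1]
    - [0,0,0,0,0,0,1]

```text
clock: 30.95
tcp_pos: [0.5282, -0.3396, 0.0649]
orientation: [3.139, -0.122, 0.0]
contact_force: [1.2, 0.0, -2.7]
grip_width: 0.025
gripper_force: 62.7
```

Run:
```python
from h import *
o=st()
```

```text
t 30.95 tcp [ 528.2 -339.6   64.9] yawY -94.46 tilt 0.02 F [ 1.2  0.  -2.7] w 25.0 gf 62.7
```

Emit:
servo_tool:
  commands:
    - [0,0,0,0,0,-6,1]
    - [0,0,0,0,0,-12,1]
    - [0,0,0,0,0,-17,1]
    - [0,0,0,0,0,-20,1]
    - [0,0,0,0,0,-20.5,1]

```text
clock: 31.37
tcp_pos: [0.5279, -0.3396, 0.0437]
orientation: [-3.139, 0.123, 0.0]
contact_force: [-0.6, 1.2, 2.7]
grip_width: 0.0247
gripper_force: 63.2
```

Emit:
servo_tool:
  commands:
    - [0,0,0,0,0,0,1]
    - [0,0,0,0,0,0,1]

```text
clock: 31.53
tcp_pos: [0.5279, -0.3396, 0.0442]
orientation: [3.139, -0.122, -0.0]
contact_force: [-2.2, -0.3, 2.4]
grip_width: 0.0249
gripper_force: 63.2
```

Run:
```python
from h import *
o=st()
```

```text
t 31.53 tcp [ 527.9 -339.6   44.2] yawY -94.47 tilt 0.01 F [-2.2 -0.3  2.4] w 24.9 gf 63.2
```

Standing on the mat under light contact; release slowly, go up, and step aside.

Emit:
servo_tool:
  commands:
    - [0,0,0,0,0,0,0.6]
    - [0,0,0,0,0,0,0.5]
    - [0,0,0,0,0,0,0.3]
    - [0,0,0,0,0,0,0.1]
    - [0,0,0,0,0,0,0]

```text
clock: 31.95
tcp_pos: [0.5281, -0.3397, 0.0438]
orientation: [3.139, -0.122, 0.0]
contact_force: [-0.5, 0.2, 0.9]
grip_width: 0.0769
gripper_force: 0.0
```

Emit:
servo_tool:
  commands:
    - [0,0,0,0,0,0,0]
    - [0,0,0,0,0,10,0]
    - [0,0,0,0,0,30,0]
    - [0,0,0,0,0,60,0]
    - [0,0,0,0,0,90,0]

```text
clock: 32.37
tcp_pos: [0.5274, -0.3393, 0.1348]
orientation: [-3.138, 0.122, 0.002]
contact_force: [0.7, -1.0, 0.1]
grip_width: 0.0853
gripper_force: 0.0
```

Emit:
servo_tool:
  commands:
    - [0,0,0,-10,-25,20,0]
    - [0,0,0,-25,-55,30,0]
    - [0,0,0,-45,-85,30,0]
    - [0,0,0,-65,-115,30,0]
    - [0,0,0,-85,-140,30,0]

```text
clock: 32.78
tcp_pos: [0.4418, -0.482, 0.1653]
orientation: [3.137, -0.124, 0.002]
contact_force: [0.2, -1.1, -0.0]
grip_width: 0.0852
gripper_force: 0.0
```

Emit:
servo_tool:
  commands:
    - [0,0,0,-15,-20,0,0]
    - [0,0,0,-15,-20,0,0]
    - [0,0,0,-15,-20,0,0]
    - [0,0,0,-15,-20,0,0]

```text
clock: 33.12
tcp_pos: [0.4286, -0.499, 0.1643]
orientation: [-3.139, 0.122, -0.001]
contact_force: [0.3, 0.0, 0.2]
grip_width: 0.0856
gripper_force: 0.0
```

Run:
```python
from h import *
o=st()
for n in("top","scene"):
    im,d=grab(n,n+"8"); print(boards(n,im,.060)); P=cloud(n,d)
    X,Y,Z=[P[...,i] for i in range(3)]
    print("blocktop",rect(n,(X>.4)&(X<.65)&(Z>.06)&(Z<.09)&(Y<-.26)&(Y>-.45),.073,80))
```

```text
t 33.12 tcp [ 428.6 -499.   164.3] yawY -94.45 tilt 0.05 F [0.3 0.  0.2] w 85.6 gf 0.0
[(522.7, -322.6, 141.0, 105.6, -4.6, (np.float64(410.0), np.float64(225.0))), (548.6, 352.3, 138.0, 61.7, -6.3, (np.float64(131.0), np.float64(210.0))), (796.4, 571.4, 112.5, 59.2, -65.3, (np.float64(43.0), np.float64(111.0)))]
blocktop [(528.5, -336.3, 89.9, 28.5, -4.5, (np.float64(414.0), np.float64(214.0)))]
[(545.7, 350.9, 139.6, 60.5, -6.2, (np.float64(364.0), np.float64(305.0)))]
blocktop [(529.4, -334.6, 92.2, 35.3, -4.2, (np.float64(213.0), np.float64(144.0)))]
```

View pics/top8.png

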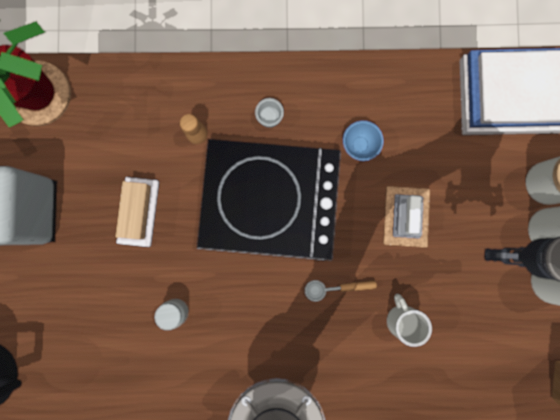

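The final view shows the pile on the marble at (131,210) and the block centred on the mat at (408,215). The bystanders are unmoved and the gripper is clear, so I hand in.

```bash
python3 -c "
from bench import r
print(r.hand_in())"
```

```text
the job is handed in; nothing more can be done
None
```

The job is handed in (no verdict came back): the three boards are stacked within about 2 mm of the marble slab's centre, both scrub passes were run at roughly 7–9 N, the block is back within about 5 mm of the mat's centre, and the other things look unmoved.

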